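# Load a sample holder in the measuring fixture and latch its clamp bar

## Robot

A 6-joint arm with a two-finger parallel gripper is mounted at the origin on the work surface. World frame = base frame: x ahead of the robot, y to its left, z up, the work surface at z = 0. Lengths are in mm, angles in degrees, forces in N, time in s.
With the tool pointing down it reaches from about 300 to 850 mm from the base axis. Payload 4.2 kg.
Tool frame: the origin (TCP) lies midway between the tips of the shut fingers; the grasp point (between the pads) lies 19 mm behind it; z points along the fingers, y is the line along which they close (so a half turn about z gives the same grasp; the last joint's range is limited). The gripper opens to 91 mm and grips with 3 to 60 N. Pads are 32 mm wide; open, the fingers measure 118 mm over their backs; the gripper's body (76 mm by 178 mm) begins 60 mm behind the grasp point.
Start: joints at [-69.271, 18.312, 89.639, -0, 72.044, -1.146], TCP at [214.244, -533.613, 213.976] pointing down, gripper open.
Joint ranges: [-177.97, 177.97], [-48.28, 115.42], [12.27, 149.76], [-77.06, 257.06], [2.81, 150.46], [-146.56, 146.56]. Speed limits (degrees/s): [147.25, 147.25, 180, 180, 180, 180].

## Interface

Orientations are given as [roll, pitch, yaw] about the fixed x, y, z axes, in that order (R = Rz(yaw) Ry(pitch) Rx(roll)).
In Python, from workcell import state, grab_frame, camera_model, workorder gives the robot as it stands.
- The arm moves only by the tool carry_out, never from a script. Its argument "commands" is a list of rows, each a list of 7 numbers: the turn, a rotation vector about the tool's x, y, z in degrees, then the shift along the tool's x, y, z in mm, then the opening, from -1 (shut) to 1 (fully open). In form: [[ax, ay, az, dx, dy, dz, hand], ...]. A call has 1 to 20 rows; each row is the pose to reach, as a shift and turn from the pose commanded when the call began, along the tool's axes at that moment; what a row does not reach only later rows make up. A row lasts 1/10 s, in which the tool goes at most 50 mm and 8.59 degrees, less where a joint would pass 70% of its speed; a pose out of reach is approached as far as the arm can. A call with a gripper value outside its range is refused whole. The fingers move at their own pace and stop on an object; "force" is the grip in N (left out, the last holds). Time passes only in rows, so rows that repeat a pose let the fingers close. It gives the time, the measured TCP pose, the force, the opening and the grip force at its end, in the units of the state.
- state(): the state, without advancing time (a new reading comes with each control period).
- grab_frame(name): name is "scene" or "top"; returns the picture (420x560x3 uint8, red, green, blue); there is no depth.
- camera_model(name): a dict with "fx", "fy", "cx", "cy" (pixels), "dist" ([k1, k2, p1, p2, k3] as OpenCV has them; the pictures are not rectified), "origin" and "rotation" of the camera in the world. Camera axes: x right, y up, looking along -z (the intrinsics and any distortion apply to the point x, -y, -z); pixel columns grow to the right and rows downward; lengths in mm; the calibration is good to about 2 mm. A picture is of the moment at which its call begins. camera_model takes no time and is no camera call.
- workorder.job_done(): hands the job in; it is judged then, once.
The state is a dict: "time_s": time; "qpos": joint angles; "qvel": joint speeds; "effort": joint torques, N m; "ee_pos": TCP position; "ee_rot": TCP orientation; "force": force on the tool from outside, world axes, zero at the start; "torque": the same for the moment, N m; "gripper_width": finger opening in mm; "gripper_force": force on a finger pad.
Only numpy, scipy, OpenCV 4.12 (cv2) and the standard library are available. Lean on these libraries where they do the work, as an engineer would, in place of code of your own. Each camera call takes 0.05 s, during which the arm holds its last target. There are 200 camera calls.

## Task

First empty the clamping fixture: lift the plug gauge out of its bed and stand it upright in the wooden tray. Then carry the narrow sample holder by its handle into the bed between the rails, low end in under the raised bar and fully home against the back stop, let go, and press the bar's paddle down until the catch holds it. Leave everything else on the bench where it is.

Things in the scene. Friction and masses are not known exactly. Their poses are not given: they have to be found in the camera images.
- fixture: Clamping fixture fixed to the bench, cast base 175 x 195 mm. Origin: on the bench, under the middle of the bed; +z up, -x the open front, +x the back stop. Bed floor at z = 20 mm, x -82 to +65 mm; steel rails on both sides, 12 mm above the floor, 86 mm apart (y -43 to +43). A steel bar crosses over the bed at x = 37 to 53 mm.
- back_stop (a point): Middle of the back stop's top front edge: fixture x = +65.5, y = 0, z = 38 mm. The holder's low end butts against this face.
- bar_hinge (a point): Hinge of the bar, left of the bed: fixture x = 45, y = +85, z = 45 mm; axis along fixture x. The bar (13 mm thick) runs from here over the bed to the right (-y), ending in a black paddle.
- catch (a point): Top of the sprung catch right of the bed, fixture x = 45, y = -66, z = 60 mm; a hook pivoted under the bar; catch and guide fill x 25 to 75, up to z = 70, y -77 to -55 mm. It leans back as the bar passes and snaps over it.
- bar (a joint): Bar angle (rad): 0 = raised by its spring, sloping up to the right by 0.6 rad; 0.6 = level, held by the catch (end stop 0.62). Let go before the catch snaps over (at 0.6) it springs back up. Pressing takes about 10 N at the paddle. Level, its underside is 38.5 mm above the bench, 4.5 mm over a holder that is home.
- bar_paddle (a point): Middle of the top face of the paddle at the bar's free end; paddle 34 mm across (fixture x) by 66 mm along the bar, 10 mm thick, 187 mm from the hinge axis. At 0.6 rad this point is at fixture x = 45, y = -102, z = 50 mm.
- holder: Narrow sample holder, aluminium plate 130 x 80 x 14 mm with a small steel flange (52 mm across, to z = 36 mm) and over it an arched steel handle along x. Origin: centre of the underside; +z up; +x is the low bare end that goes in under the bar. Home: its origin over the fixture's origin at z = 20 mm, axes parallel to the fixture's. About 0.55 kg.
- holder_handle (a point): Middle of the handle's straight top bar: round, 12 mm thick, 60 mm of it free along holder x, at holder x = -18, y = 0, z = 78 mm (bar centre).
- gauge: Steel plug gauge standing upright in the fixture's bed: plug 44 mm across and 34 mm high, narrow neck, knob on top 27 mm across from z = 57 to 86 mm. Origin: centre of the underside. 0.35 kg.
- gauge_knob (a point): Middle of the gauge's knob, 72 mm above its underside.
- tray: Open wooden tray fixed to the bench, 150 (x) x 120 (y) x 28 mm, walls and floor 7 mm thick. Origin: centre of the underside. Empty at the start.
- wide_holder: Bystander: wide sample holder, plate 115 x 115 x 14 mm with the same kind of flange and handle (84 mm high); too wide for the bed. Origin: centre of the underside.
- caliper: Bystander: caliper lying flat along its x, 150 x 50 x 14 mm. Origin under its middle.
- set_ring: Bystander: steel setting ring, 56 mm across, 22 mm high. Origin: centre of the underside.
- mug: Bystander: white mug, 76 mm across, 90 mm high, handle at +y. Origin: centre of the underside.
- cleaner: Bystander: upright bottle, 60 mm across, 150 mm high. Origin: centre of the underside.
- case: Bystander: closed wooden case, 125 (x) x 60 x 34 mm. Origin: centre of the underside.
There are look-alikes about, which are no part of the job. Leave any purple or red look-alike of the gauge alone.

How it is judged (in metres and radians):
On the way, in this order (a step that is already met when the one before it is completed fails the run):
1. the gauge stands upright in the tray, let go (x of gauge in the frame of tray between -0.055 and 0.055 m and y of gauge in the frame of tray between -0.042 and 0.042 m and z of gauge in the frame of tray between 0.001 and 0.013 m and angle between gauge's own z axis and vertical below 0.12 rad and contact force between the fingers and gauge below 0.3 N and linear speed of gauge below 0.02 m/s), for 0.2 s.
2. the narrow holder lies home in the bed, let go, with the bar still up (x of holder in the frame of fixture between -0.005 and 0.005 m and y of holder in the frame of fixture between -0.006 and 0.006 m and z of holder in the frame of fixture between 0.017 and 0.023 m and angle between the x axis of holder and the x axis of fixture, either way round below 0.07 rad and angle between holder's own z axis and vertical below 0.05 rad and linear speed of holder below 0.02 m/s and contact force between the fingers and holder below 0.3 N and value of joint bar below 0.15 rad), for 0.2 s.
3. the bar is pressed down into its catch (value of joint bar above 0.57 rad), for 0.2 s.
At the end, for the whole second after the job is handed in: The gauge stands upright (within 0.12 rad) on the tray's floor; the narrow holder lies flat in the bed, within 5 mm of home along the bed and parallel to it within 0.07 rad; the bar is down, held by its catch (above 0.57 rad); all released and at rest (all of step 1 and x of holder in the frame of fixture between -0.005 and 0.005 m and y of holder in the frame of fixture between -0.006 and 0.006 m and z of holder in the frame of fixture between 0.017 and 0.023 m and angle between the x axis of holder and the x axis of fixture, either way round below 0.07 rad and angle between holder's own z axis and vertical below 0.05 rad and linear speed of holder below 0.02 m/s and value of joint bar above 0.57 rad); the robot touches nothing.
It fails at once if a bystander (wide holder, caliper, setting ring, mug, bottle or case) is shifted by more than 25 mm (distance of any of wide_holder, caliper, set_ring, mug, cleaner, case from where it was at the start of the episode above 0.025 m).
It also fails if it takes over 72 s, if anything falls off the work surface, if the arm or the gripper's body presses on something with over 40 N, if the wrist force passes 120 N, or if a joint passes its speed limit or range.

## Working session

There is one attempt and no reset: what is moved stays moved. The work goes in short steps, Python scripts to look and compute and a tool call to move; the robot and the scene stay as the last step left them, time stands still between calls to the robot, and variables do not carry over. Pictures are saved under pics/ and viewed, at most 10 in all, crops included, and the job is handed in when it is done.

Besides the shell and the picture viewer there is one more tool, called by a JSON object that holds its "fn" and its "kwargs". carry_out: Moves the arm, as the interface text tells. Its arguments: {"type":"object","properties":{"commands":{"type":"array"},"force":{"type":"number"}},"required":["commands"]}

```bash
mkdir -p pics; ls
cat > h.py <<'E'
import numpy as np, cv2
from workcell import state, grab_frame, camera_model
def shot(n,f):
    im=grab_frame(n); cv2.imwrite('pics/'+f,im[:,:,::-1]); return im
def ray(n,u,v):
    c=camera_model(n);K=np.array([[c['fx'],0,c['cx']],[0,c['fy'],c['cy']],[0,0,1.]])
    p=cv2.undistortPoints(np.array([[[u,v]]],float),K,np.array(c['dist'],float))[0,0]
    d=np.array(c['rotation'])@np.array([p[0],-p[1],-1]); return np.array(c['origin'],float),d/np.linalg.norm(d)
def onz(n,u,v,z):
    o,d=ray(n,u,v); return o+d*(z-o[2])/d[2]
def two(n1,p1,n2,p2):
    o,d=ray(n1,*p1);o2,d2=ray(n2,*p2)
    s=np.linalg.lstsq(np.stack([d,-d2],1),o2-o,rcond=None)[0]
    a=o+s[0]*d;b=o2+s[1]*d2; return (a+b)/2,np.linalg.norm(a-b)
def proj(n,P):
    c=camera_model(n);K=np.array([[c['fx'],0,c['cx']],[0,c['fy'],c['cy']],[0,0,1.]])
    R=np.array(c['rotation']);q=(np.atleast_2d(P)-np.array(c['origin']))@R; q=q*[1,-1,-1]
    return cv2.projectPoints(q.astype(float),np.zeros(3),np.zeros(3),K,np.array(c['dist'],float))[0][:,0]
E
python3 - <<'E'
from h import *
for n in('scene','top'):
    im=shot(n,n+'0.png');cv2.imwrite(f'pics/{n}0b.png',cv2.resize(im[:,:,::-1],(800,600),interpolation=cv2.INTER_CUBIC))
    print(camera_model(n))
print(state())
E
```

```text
pics
{'fx': 448.76204590544535, 'fy': 448.76204590544535, 'cx': 280.2187315594454, 'cy': 208.58606813104842, 'dist': array([0.03394632, 0.        , 0.        , 0.        , 0.        ]), 'origin': array([1055.67487418,  424.52866461, 1010.69247793]), 'rotation': array([ 37.62560769,   0.88303739, 128.14742285])}
{'fx': 521.769627558549, 'fy': 521.769627558549, 'cx': 282.59257407423314, 'cy': 199.58456064599366, 'dist': array([-0.05359808,  0.        ,  0.        ,  0.        ,  0.        ]), 'origin': array([ 376.46961004,    4.40094098, 1391.67135439]), 'rotation': array([  7.15014953,  -0.59481547, -91.62279209])}
{'time_s': 0.1, 'qpos': array([-6.92698590e+01,  1.83486618e+01,  8.96969339e+01, -1.29246686e-03,
        7.20428269e+01, -1.14613962e+00]), 'qvel': array([ 0.12730405, -0.09903229, -0.17725383, -0.00754302, -0.0538172 ,
       -0.0741809 ]), 'effort': array([ 2.11459633e-04, -4.13334024e+01, -2.32510847e+01,  7.28284568e-02,
        4.22334415e-02, -3.58363059e-05]), 'ee_pos': array([ 214.08906553, -533.20157114,  213.21430546]), 'ee_rot': array([-1.79911570e+02, -5.40034480e-04,  2.18766796e+01]), 'force': array([-0.72557254, -0.76265297,  0.35011031]), 'torque': array([ 0.00373137, -0.00034867, -0.02489885]), 'gripper_force': 0.0, 'gripper_width': 91.33332654412503}
```

View pics/top0b.png

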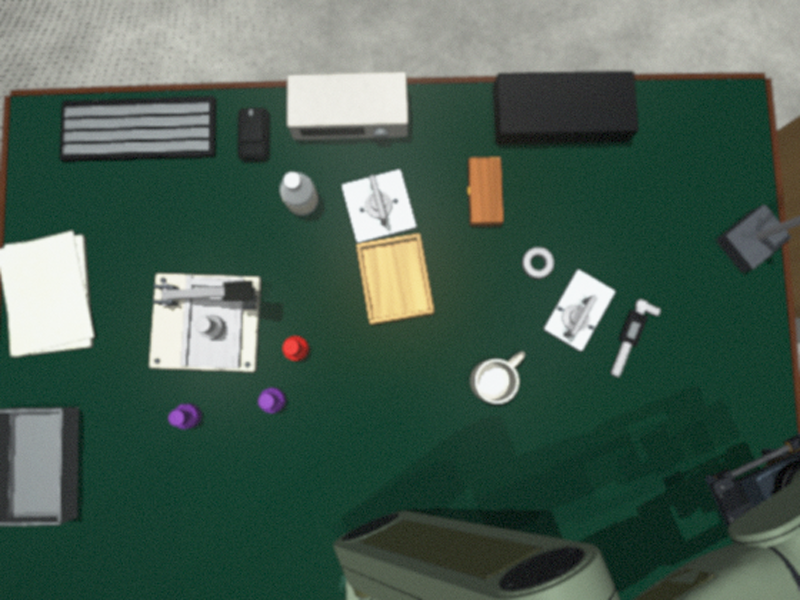

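View pics/scene0b.png

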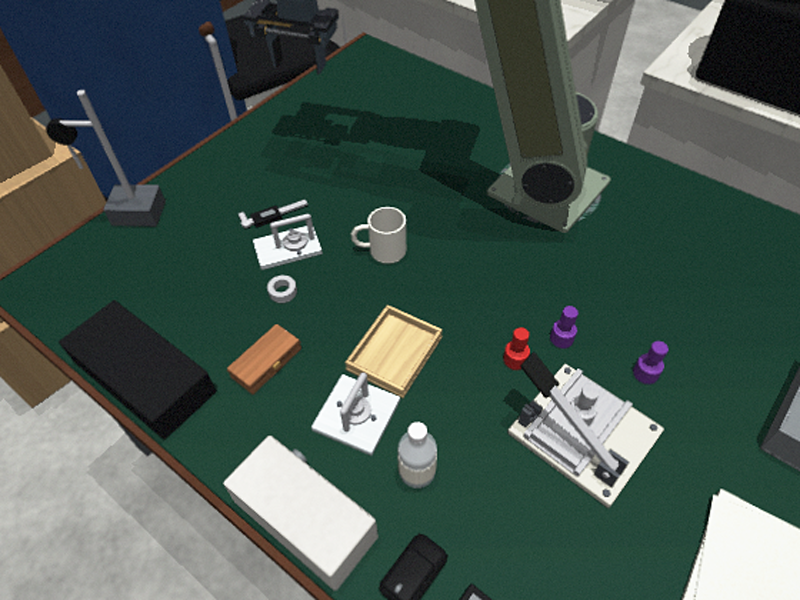

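The top view shows the fixture at about (205,322), with the bar on its far (+x) side and the grey gauge at (210,325). The tray is at (397,280), the narrow holder at (580,310) and the wide holder at (380,207). Next I'll view crops to measure them.

```bash
sed -i "s/import numpy as np, cv2/import numpy as np, cv2\nfrom scipy.spatial.transform import Rotation as Ro\nfrom workcell import camera_model as _cm/; s/from workcell import state, grab_frame, camera_model$/from workcell import state, grab_frame\ndef camera_model(n):\n    c=dict(_cm(n)); c['rotation']=Ro.from_euler('xyz',c['rotation'],degrees=True).as_matrix(); return c/" h.py
python3 - <<'E'
from h import *
t=cv2.imread('pics/top0.png');s=cv2.imread('pics/scene0.png')
def cr(im,u,v,w,h,k): return cv2.resize(im[v:v+h,u:u+w],(w*k,h*k),interpolation=cv2.INTER_CUBIC)
a=cr(t,97,182,100,85,4); b=cr(t,365,180,100,75,4); c=cr(s,350,245,120,110,4)[:,:400]; 
o=np.zeros((600,800,3),np.uint8); o[:340,:400]=a; o[:300,400:]=b
d=cr(s,150,135,100,75,4); o[300:,400:]=d; e=cr(s,352,250,133,86,3)[:258,:399]; o[341:599,:399]=e
cv2.imwrite('pics/crops.png',o)
# contours
def blobs(n,im,m,amin):
    cs=cv2.findContours(m,cv2.RETR_EXTERNAL,cv2.CHAIN_APPROX_NONE)[0]
    for q in cs:
        if cv2.contourArea(q)>amin: r=cv2.minAreaRect(q); print(n,np.round(cv2.boxPoints(r),1).tolist(),cv2.contourArea(q))
for n,im in(('top',t),('scene',s)):
    hsv=cv2.cvtColor(im,cv2.COLOR_BGR2HSV)
    print('white');blobs(n,im,cv2.inRange(hsv,(0,0,165),(180,60,255)),300)
    print('wood');blobs(n,im,cv2.inRange(hsv,(12,60,120),(28,255,255)),400)
E
```

```text
white
top [[329.0, 254.60000610351562], [365.6000061035156, 246.89999389648438], [371.8999938964844, 276.79998779296875], [335.29998779296875, 284.5]] 758.0
top [[104.4000015258789, 256.70001220703125], [106.19999694824219, 210.0], [179.89999389648438, 212.89999389648438], [178.10000610351562, 259.6000061035156]] 2983.0
top [[108.0, 192.0], [181.0, 192.0], [181.0, 209.0], [108.0, 209.0]] 677.5
top [[379.8999938964844, 230.10000610351562], [404.1000061035156, 187.89999389648438], [430.8999938964844, 203.1999969482422], [406.79998779296875, 245.39999389648438]] 1397.5
top [[-2.799999952316284, 168.0], [56.79999923706055, 160.8000030517578], [66.5999984741211, 241.6999969482422], [7.0, 249.0]] 4448.5
top [[238.10000610351562, 128.89999389648438], [279.79998779296875, 117.30000305175781], [291.29998779296875, 158.60000610351562], [249.60000610351562, 170.1999969482422]] 1742.5
top [[354.0, 0.0], [559.0, 0.0], [559.0, 88.0], [354.0, 88.0]] 9239.5
top [[-1.7999999523162842, 78.69999694824219], [2.200000047683716, -8.800000190734863], [353.8999938964844, 7.199999809265137], [349.89999389648
[... 1138 characters left out ...]
] 389.5
scene [[412.3999938964844, 2.4000000953674316], [552.2999877929688, -8.0], [559.5, 89.0], [419.6000061035156, 99.4000015258789]] 4119.0
scene [[393.0, 0.0], [425.0, 0.0], [425.0, 27.0], [393.0, 27.0]] 476.5
wood
scene [[158.3000030517578, 257.20001220703125], [195.8000030517578, 223.5], [210.8000030517578, 240.10000610351562], [173.3000030517578, 273.8999938964844]] 883.0
scene [[240.39999389648438, 254.5], [271.20001220703125, 206.1999969482422], [311.1000061035156, 231.60000610351562], [280.3999938964844, 279.8999938964844]] 2179.0
scene [[-19.0, 105.4000015258789], [31.700000762939453, 75.80000305175781], [51.0, 108.80000305175781], [0.30000001192092896, 138.39999389648438]] 542.0
```

View pics/crops.png

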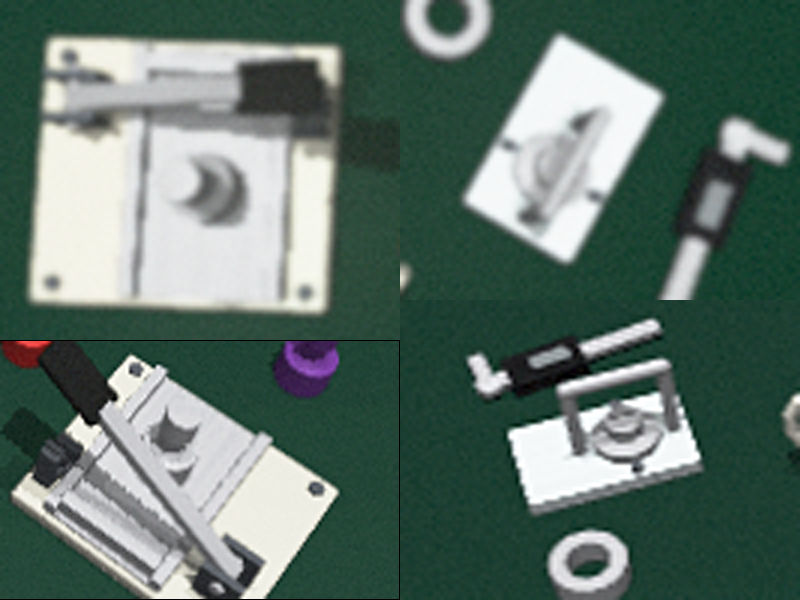

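The crops show:
- **Fixture:** base corners near crop (47,37), (340,46), (327,313), (30,302). The knob is at crop (182,182), which is top (142.5,227.5).
- **Narrow holder:** the handle sits toward its lower-left end, so the bare end points up and right in the top view, about world +x and turned about -30°.

Now I'll triangulate these points.

Run:
```python
from h import *
np.set_printoptions(precision=1,suppress=True)
T=lambda x,y:(97+x/4-.4,182+y/4-.4)
H=lambda x,y:(365+(x-400)/4-.4,180+y/4-.4)
S=lambda x,y:(352+x/3-.3,250+(y-341)/3-.3)
S2=lambda x,y:(150+(x-400)/4-.4,135+(y-300)/4-.4)
print('base FR',two('top',T(327,313),'scene',S(130,355)))
print('base FL',two('top',T(30,302),'scene',S(338,491)))
print('base BR',two('top',T(340,46),'scene',S(12,493)))
for z in(0,12): 
  P=[onz('top',*T(*p),z)[:2] for p in((47,37),(340,46),(327,313),(30,302))];print(z,np.array(P),[np.linalg.norm(P[i]-P[i-1]) for i in range(4)], np.mean(P,0))
print('rails inner z32 front L,R; back L,R',[onz('top',*T(*p),32)[:2] for p in((136,298),(281,300),(147,70),(292,120))])
print('knob top z106',onz('top',*T(182,182),106), 'plug z20',onz('top',*T(220,200),40))
P=np.array([onz('top',*p,14)[:2] for p in((379.9,230.1),(404.1,187.9),(430.9,203.2),(406.8,245.4))]);print('holder',P,P.mean(0),[np.linalg.norm(P[i]-P[i-1]) for i in range(4)])
d=P[1]+P[2]-P[0]-P[3];print('yaw',np.degrees(np.arctan2(d[1],d[0])))
a,b=onz('top',*H(530,215),84),onz('top',*H(603,112),84);print('handle top z84',a,b)
print('handle 2view ends',two('top',H(530,215),'scene',S2(668,366)),two('top',H(603,112),'scene',S2(566,390)))
P=np.array([onz('top',*p,28)[:2] for p in((247.8,169.9),(293.9,161.7),(304,218.6),(257.8,226.8))]);print('tray',P,P.mean(0),[np.linalg.norm(P[i]-P[i-1]) for i in range(4)])
print('red top, purple tops z86',[onz('top',u*.7,v*.7,86)[:2] for u,v in((293,345),(268,400),(180,417))])
print('paddle',onz('top',*T(280,90),150), two('top',T(320,70),'scene',S(45,362)))
```

```text
base FR (array([396.6, 264.4,  11.4]), np.float64(1.3323788195651898))
base FL (array([409.2, 458.6,  14.6]), np.float64(1.5352778349465872))
base BR (array([572.4, 254.3,  17.6]), np.float64(2.671559640764629))
0 [[587.1 454.8]
 [575.5 256.4]
 [397.  265.9]
 [409.2 464.1]] [np.float64(178.06005355694344), np.float64(198.78890502615343), np.float64(178.7304601894306), np.float64(198.58107147808775)] [492.2 360.3]
12 [[585.2 450.9]
 [573.8 254.2]
 [396.9 263.7]
 [409.  460.2]] [np.float64(176.52469060221446), np.float64(197.0748028763937), np.float64(177.1893165023726), np.float64(196.86876141995154)] [491.2 357.2]
rails inner z32 front L,R; back L,R [array([409.4, 384.2]), array([405.7, 289.8]), array([558.5, 377.9]), array([522.9, 282.3])]
knob top z106 [478.2 335.4 106. ] plug z20 [471.1 327.6  40. ]
holder [[ 460.3 -270.5]
 [ 571.6 -341.6]
 [ 528.3 -411.6]
 [ 417.7 -340.1]] [ 494.5 -341. ] [np.float64(81.6044663035777), np.float64(132.0725181940487), np.float64(82.31506943068561), np.float64(131.7261003282064)]
yaw -32.735217418882584
handle top z84 [ 446.6 -299.7   84. ] [ 510.5 -349.9   84. ]
handle 2view ends (array([ 448.2, -301.8,   84. ]), np.float64(5.238898919642155)) (array([ 510.1, -349.9,   80.6]), np.float64(2.309748901365766))
tray [[628.9  75.4]
 [647.8 -47.5]
 [495.3 -69.3]
 [477.1  52.3]] [562.3   2.7] [np.float64(153.54840634820718), np.float64(124.39139855825464), np.float64(154.0307023874061), np.float64(122.96189909509842)]
red top, purple tops z86 [array([439.6, 182.6]), array([345.5, 227.1]), array([320. , 380.3])]
paddle [528.4 265.3 150. ] (array([537.8, 241.1, 159.2]), np.float64(3.4906176597789984))
```

```bash
cat > mv.py <<'E'
# usage: plan([(pos,[r,p,y]),...]) prints rounded deltas from the commanded pose, stores the last as commanded
import json,os
from h import *
F='cmd.json'
def cmd():
    if os.path.exists(F): d=json.load(open(F)); return np.array(d['p']),Ro.from_matrix(d['R'])
    return np.array([214.244,-533.613,213.976]),Ro.from_euler('xyz',[180,0,21.877],degrees=True)
def plan(wps):
    p,R=cmd()
    for q,e in wps:
        w=np.round((R.inv()*Ro.from_euler('xyz',e,degrees=True)).as_rotvec(degrees=True)*2)/2
        d=np.round(R.inv().apply(np.array(q)-p)); print([*w.tolist(),*d.tolist()],'rows>=',int(np.ceil(max(np.linalg.norm(d)/50,np.linalg.norm(w)/8.59))))
    json.dump({'p':(p+R.apply(d)).tolist(),'R':(R*Ro.from_rotvec(w,degrees=True)).as_matrix().tolist()},open(F,'w'))
E
python3 -c "
from mv import *
plan([([300,-100,250],[180,-5,10]),([445,335,200],[180,-15,-3.2])])"
```

```text
[-0.5, 5.0, 12.0, 241.0, -370.0, -36.0] rows>= 9
[-3.5, 15.0, 25.0, 538.0, -720.0, 14.0] rows>= 18
```

{"fn": "carry_out", "kwargs": {"commands": [[-0.5, 5, 12, 241, -370, -36, 1], [-0.5, 5, 12, 241, -370, -36, 1], [-0.5, 5, 12, 241, -370, -36, 1], [-0.5, 5, 12, 241, -370, -36, 1], [-0.5, 5, 12, 241, -370, -36, 1], [-0.5, 5, 12, 241, -370, -36, 1], [-0.5, 5, 12, 241, -370, -36, 1], [-0.5, 5, 12, 241, -370, -36, 1], [-3.5, 15, 25, 538, -720, 14, 1], [-3.5, 15, 25, 538, -720, 14, 1], [-3.5, 15, 25, 538, -720, 14, 1], [-3.5, 15, 25, 538, -720, 14, 1], [-3.5, 15, 25, 538, -720, 14, 1], [-3.5, 15, 25, 538, -720, 14, 1], [-3.5, 15, 25, 538, -720, 14, 1], [-3.5, 15, 25, 538, -720, 14, 1], [-3.5, 15, 25, 538, -720, 14, 1], [-3.5, 15, 25, 538, -720, 14, 1], [-3.5, 15, 25, 538, -720, 14, 1], [-3.5, 15, 25, 538, -720, 14, 1]]}}

```text
time_s: 2.1
ee_pos: [446.0, 338.8, 198.5]
ee_rot: [179.9, -15.2, -3.1]
force: [-0.1, -1.1, -0.4]
gripper_width: 91.2
gripper_force: 0.0
```

```bash
python3 -c "
from mv import *
plan([([479,335,74],[180,-15,-3.2])])"
```

```text
[0.0, -0.5, -0.0, -1.0, -2.0, 130.0] rows>= 3
```

{"fn": "carry_out", "kwargs": {"commands": [[0, 0, 0, 0, -1, 35, 1], [0, 0, 0, 0, -2, 65, 1], [0, 0, 0, -1, -2, 90, 1], [0, 0, 0, -1, -2, 110, 1], [0, 0, 0, -1, -2, 122, 1], [0, -0.5, 0, -1, -2, 130, 1], [0, -0.5, 0, -1, -2, 130, 1], [0, -0.5, 0, -1, -2, 130, -1], [0, -0.5, 0, -1, -2, 130, -1], [0, -0.5, 0, -1, -2, 130, -1], [0, -0.5, 0, -1, -2, 130, -1], [0, -0.5, 0, -1, -2, 130, -1], [0, -0.5, 0, -1, -2, 130, -1], [0, -0.5, 0, -1, -2, 130, -1], [0, -0.5, 0, -1, -2, 130, -1]], "force": 30}}

```text
time_s: 3.6
ee_pos: [478.6, 334.8, 74.2]
ee_rot: [179.9, -14.8, -3.3]
force: [0.2, 1.7, 0.8]
gripper_width: 30.1
gripper_force: 0.6
```

```bash
python3 -c "
from mv import *
im=shot('scene','s1.png')
t=shot('top','t1.png')
o=np.hstack([cv2.resize(im[200:350,340:480],(400,428)),cv2.resize(t[180:270,90:200],(400,428))])
cv2.imwrite('pics/c1.png',o[:,:,::-1])
p,R=cmd();print(p,R.as_euler('xyz',degrees=True))
plan([([460,334,140],[180,-15,-3.2]),([440,325,250],[180,-15,-3.2]),([560,3,250],[180,0,-3.2]),([560,3,180],[180,0,-3.2])])"
```

```text
[478.55263345 334.7655949   74.30298875] [179.84766455 -14.77940338  -3.25409752]
[0.0, 0.0, -0.0, -1.0, 2.0, -68.0] rows>= 2
[0.0, 0.0, -0.0, 8.0, 12.0, -180.0] rows>= 4
[0.0, -15.0, -0.0, 142.0, 327.0, -143.0] rows>= 8
[0.0, -15.0, -0.0, 124.0, 327.0, -76.0] rows>= 8
```

View pics/c1.png

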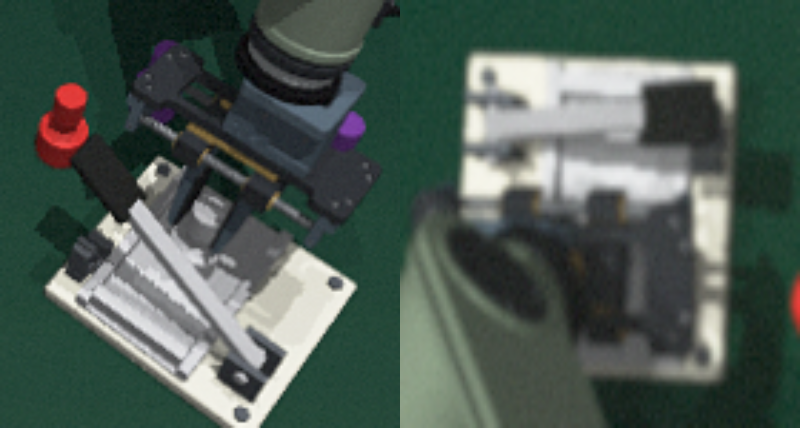

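The fingers straddle the grey knob, clear of the bar. They need a few more rows to close, then I'll lift.

{"fn": "carry_out", "kwargs": {"commands": [[0, 0, 0, 0, 0, 0, -1], [0, 0, 0, 0, 0, 0, -1], [0, 0, 0, 0, 0, 0, -1], [0, 0, 0, 0, 0, 0, -1], [0, 0, 0, 0, 0, -15, -1], [0, 0, 0, 0, 1, -40, -1], [0, 0, 0, -1, 2, -68, -1], [0, 0, 0, 2, 4, -110, -1], [0, 0, 0, 5, 8, -150, -1], [0, 0, 0, 8, 12, -180, -1], [0, 0, 0, 8, 12, -180, -1]]}}

```text
time_s: 4.8
ee_pos: [440.7, 326.2, 254.6]
ee_rot: [-179.9, -15.1, -3.3]
force: [0.3, 0.8, -3.1]
gripper_width: 26.2
gripper_force: 30.0
```

Run:
```python
import mv
from mv import *
R=Ro.from_euler('xyz',[179.848,-14.779,-3.254],degrees=True);p=np.array([478.55,334.77,74.3])+R.apply([8,12,-180])
json.dump({'p':p.tolist(),'R':R.as_matrix().tolist()},open('cmd.json','w'));print(p)
e=R.as_euler('xyz',degrees=True)
plan([([555,3,170],e),([555,3,85],e),([555,3,64],e),([555,3,62],e)])
```

```text
[439.76845742 325.43384803 250.41595107]
[0.0, -0.0, -0.0, 108.0, 315.0, 113.0] rows>= 8
[0.0, -0.0, -0.0, 87.0, 315.0, 195.0] rows>= 8
[0.0, -0.0, -0.0, 81.0, 315.0, 215.0] rows>= 8
[0.0, -0.0, -0.0, 81.0, 315.0, 217.0] rows>= 8
```

{"fn": "carry_out", "kwargs": {"commands": [[0, 0, 0, 108, 315, 113, -1], [0, 0, 0, 108, 315, 113, -1], [0, 0, 0, 108, 315, 113, -1], [0, 0, 0, 108, 315, 113, -1], [0, 0, 0, 108, 315, 113, -1], [0, 0, 0, 108, 315, 113, -1], [0, 0, 0, 108, 315, 113, -1], [0, 0, 0, 108, 315, 113, -1], [0, 0, 0, 108, 315, 113, -1], [0, 0, 0, 97, 315, 150, -1], [0, 0, 0, 87, 315, 195, -1], [0, 0, 0, 84, 315, 206, -1], [0, 0, 0, 81, 315, 215, -1], [0, 0, 0, 81, 315, 217, -1], [0, 0, 0, 81, 315, 217, -1], [0, 0, 0, 81, 315, 217, -1]]}}

```text
time_s: 6.4
ee_pos: [556.5, 3.0, 63.8]
ee_rot: [179.9, -15.0, -3.2]
force: [0.3, 0.9, -3.3]
gripper_width: 26.3
gripper_force: 30.0
```

Run:
```python
from mv import *
im=shot('scene','s2.png')
t=shot('top','t2.png')
o=np.hstack([cv2.resize(im[170:290,220:340],(400,400),interpolation=2),cv2.resize(t[140:260,230:350],(400,400),interpolation=2)])
cv2.imwrite('pics/c2.png',o[:,:,::-1]); print(state()['force'])
```

```text
[ 0.48229899  0.03768611 -4.00365003]
```

View pics/c2.png

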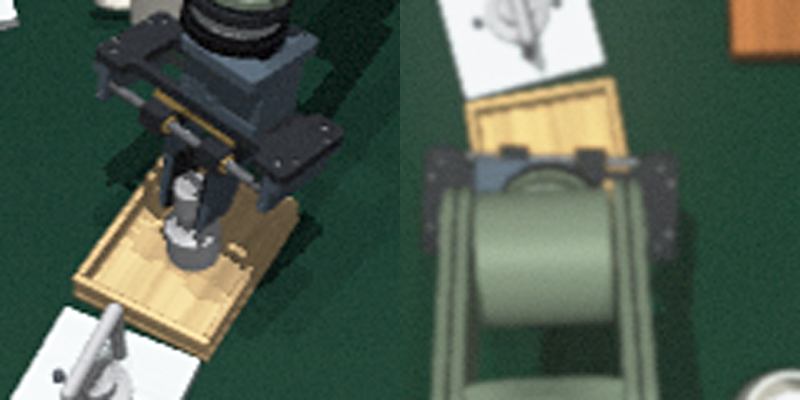

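The gauge is upright just above the tray floor. I'll lower it about 3 mm, release it and back off.

{"fn": "carry_out", "kwargs": {"commands": [[0, 0, 0, 0, 0, 1, -1], [0, 0, 0, -1, 0, 2, -1], [0, 0, 0, -1, 0, 3, -1], [0, 0, 0, -1, 0, 3, -1], [0, 0, 0, -1, 0, 3, -1]]}}

```text
time_s: 7.0
ee_pos: [556.2, 2.7, 61.2]
ee_rot: [179.9, -15.0, -3.3]
force: [-4.7, -0.1, 10.4]
gripper_width: 26.3
gripper_force: 30.0
```

{"fn": "carry_out", "kwargs": {"commands": [[0, 0, 0, 0, 0, 0, 1], [0, 0, 0, 0, 0, 0, 1], [0, 0, 0, 0, 0, 0, 1], [0, 0, 0, 0, 0, 0, 1], [0, 0, 0, 0, 0, 0, 1], [0, 0, 0, 0, 0, -10, 1], [0, 0, 0, 0, 0, -40, 1], [0, 0, 0, 0, 0, -80, 1], [0, 0, 0, 0, 0, -120, 1], [0, 0, 0, 0, 0, -160, 1], [0, 0, 0, 0, 0, -160, 1]]}}

```text
time_s: 8.1
ee_pos: [516.5, 5.6, 220.4]
ee_rot: [179.9, -15.5, -3.3]
force: [0.8, -0.3, 0.1]
gripper_width: 91.3
gripper_force: 0.0
```

Run:
```python
from mv import *
print(state())
im=shot('scene','s3.png'); t=shot('top','t3.png')
def cr(im,u,v,w,h,W,H): return cv2.resize(im[v:v+h,u:u+w],(W,H),interpolation=2)
o=np.zeros((600,800,3),np.uint8)
o[:300,:400]=cr(im,220,180,120,90,400,300); o[300:,:400]=cr(im,150,135,100,75,400,300)
o[:300,400:]=cr(t,100,185,100,75,400,300); o[300:,400:]=cr(im,352,250,132,99,400,300)
cv2.imwrite('pics/c3.png',o[:,:,::-1])
```

```text
{'time_s': 8.1, 'qpos': array([-1.72057223e-02,  5.12473863e+00,  1.07831639e+02, -1.24680446e+00,
        5.15784498e+01,  9.39008827e+01]), 'qvel': array([ 0.12094255,  3.61404494,  4.59404204, -0.13581531, -3.0327419 ,
       -0.03285629]), 'effort': array([ 4.59450320e-02, -2.93900102e+01, -2.28743398e+01, -2.99718732e-02,
       -6.45278916e-01,  3.41131126e-03]), 'ee_pos': array([516.53898986,   5.62272117, 220.43627583]), 'ee_rot': array([179.88952011, -15.50144622,  -3.26085261]), 'force': array([ 0.84929382, -0.31763108,  0.14429455]), 'torque': array([ 0.06896515,  0.18756333, -0.00102202]), 'gripper_force': 0.0, 'gripper_width': 91.34158622385732}
```

View pics/c3.png

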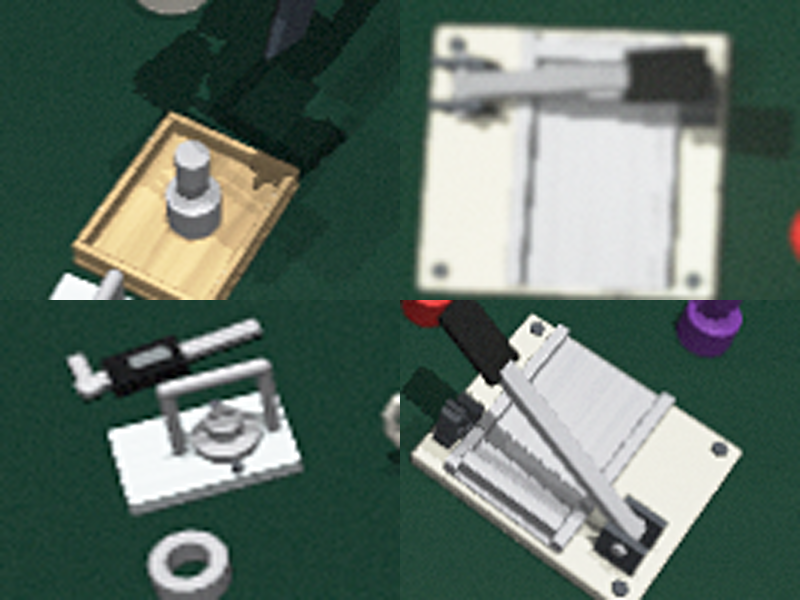

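The gauge stands upright in the tray and the bed is empty. Next I'll rectify both views onto the rail-top plane (z = 32 mm) to locate the bed accurately.

Run:
```python
from mv import *
c,s=np.cos(np.radians(-3.2)),np.sin(np.radians(-3.2)); O=np.array([480,335])
# picture: right = -y fixture, up = +x ; 2.5 px/mm, +-120 high(x), +-80... 
W,Hh,k=400,600,2.5
vv,uu=np.mgrid[0:Hh,0:W]; fx=(300-vv)/k; fy=(200-uu)/k
P=np.stack([O[0]+c*fx-s*fy,O[1]+s*fx+c*fy,np.full(fx.shape,32.)],-1).reshape(-1,3)
out=[]
for n in('top','scene'):
    im=cv2.imread('pics/%s3.png'%n[0]); m=proj(n,P).reshape(Hh,W,2).astype(np.float32)
    r=cv2.remap(im,m[...,0],m[...,1],cv2.INTER_CUBIC)
    g=cv2.cvtColor(r,cv2.COLOR_BGR2GRAY).astype(float)
    pr=g[int(300-10*k):int(300+70*k)].mean(0); print(n,'y: profile', [(round((200-u)/k),int(pr[u])) for u in range(60,345,5)])
    for f in range(-75,80,25): cv2.line(r,(int(200-f*k),0),(int(200-f*k),12),(0,0,255),1)
    for f in range(-100,101,25): cv2.line(r,(0,int(300-f*k)),(12,int(300-f*k)),(0,0,255),1)
    out.append(r)
cv2.imwrite('pics/rect.png',np.hstack(out))
```

```text
top y: profile [(56, 228), (54, 228), (52, 226), (50, 209), (48, 170), (46, 146), (44, 163), (42, 203), (40, 226), (38, 230), (36, 230), (34, 229), (32, 228), (30, 228), (28, 228), (26, 229), (24, 230), (22, 231), (20, 230), (18, 230), (16, 230), (14, 231), (12, 231), (10, 230), (8, 229), (6, 229), (4, 229), (2, 230), (0, 230), (-2, 230), (-4, 231), (-6, 231), (-8, 231), (-10, 231), (-12, 231), (-14, 231), (-16, 231), (-18, 231), (-20, 229), (-22, 229), (-24, 229), (-26, 230), (-28, 231), (-30, 231), (-32, 231), (-34, 230), (-36, 229), (-38, 227), (-40, 228), (-42, 230), (-44, 227), (-46, 208), (-48, 174), (-50, 155), (-52, 174), (-54, 214), (-56, 236)]
scene y: profile [(56, 204), (54, 221), (52, 218), (50, 216), (48, 187), (46, 184), (44, 213), (42, 214), (40, 213), (38, 214), (36, 213), (34, 211), (32, 210), (30, 211), (28, 215), (26, 216), (24, 216), (22, 214), (20, 212), (18, 213), (16, 216), (14, 215), (12, 211), (10, 210), (8, 212), (6, 211), (4, 211), (2, 211), (0, 213), (-2, 214), (-4, 212), (-6, 212), (-8, 212), (-10, 211), (-12, 213), (-14, 211), (-16, 209), (-18, 210), (-20, 207), (-22, 208), (-24, 209), (-26, 212), (-28, 209), (-30, 208), (-32, 210), (-34, 209), (-36, 175), (-38, 144), (-40, 203), (-42, 210), (-44, 203), (-46, 201), (-48, 195), (-50, 203), (-52, 218), (-54, 205), (-56, 171)]
```

View pics/rect.png

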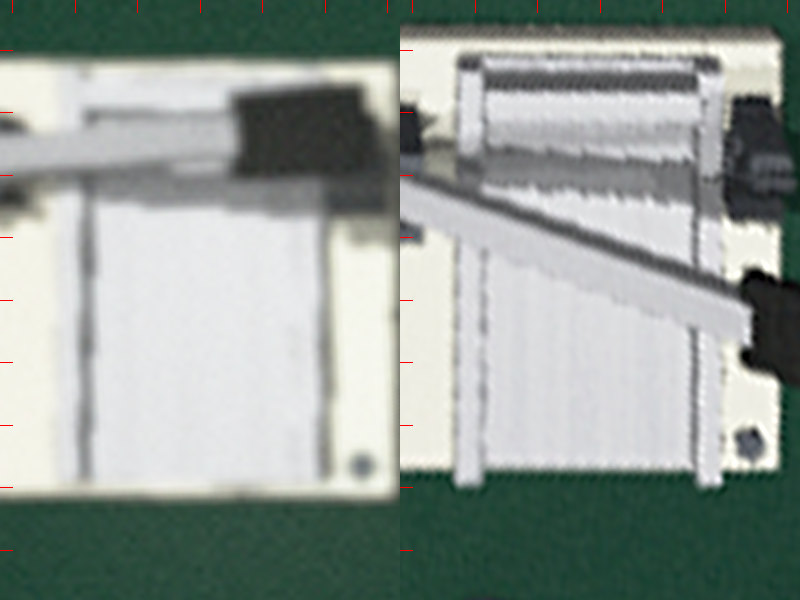

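Run:
```python
from mv import *
np.set_printoptions(precision=0,suppress=True)
a=np.radians(-32.7);M=np.array([[np.cos(a),-np.sin(a)],[np.sin(a),np.cos(a)]])
L=[(-65,-40,14),(-65,40,14),(65,40,14),(65,-40,14),(-48,0,84),(12,0,84)]
P=np.array([[*(M@np.array(l[:2])+[494.5,-341]),l[2]] for l in L])
t=(proj('top',P)+.4-[365,180])*4+[400,0]; s=(proj('scene',P)+.4-[150,135])*4+[400,300]
print('top crop\n',t,'\nscene crop\n',s)
R=Ro.from_euler('xyz',[179.848,-14.779,-3.254],degrees=True); st=state()
p=np.array([554.6,3,60])+R.apply([-1,0,3])*0+R.apply([0,0,-160]);print(p,st['ee_pos'])
json.dump({'p':p.tolist(),'R':R.as_matrix().tolist()},open('cmd.json','w'))
plan([([472.6,-327,180],[180,0,-32.7])])
```

```text
top crop
 [[568. 263.]
 [464. 200.]
 [559.  34.]
 [663.  96.]
 [554. 202.]
 [600. 121.]] 
scene crop
 [[674. 388.]
 [701. 461.]
 [528. 506.]
 [507. 430.]
 [653. 363.]
 [571. 383.]]
[514.   6. 215.] [514.   6. 215.]
[-3.5, -14.5, 29.5, -30.0, 334.0, 29.0] rows>= 7
```

{"fn": "carry_out", "kwargs": {"commands": [[-3.5, -14.5, 29.5, -30, 334, 29, 1], [-3.5, -14.5, 29.5, -30, 334, 29, 1], [-3.5, -14.5, 29.5, -30, 334, 29, 1], [-3.5, -14.5, 29.5, -30, 334, 29, 1], [-3.5, -14.5, 29.5, -30, 334, 29, 1], [-3.5, -14.5, 29.5, -30, 334, 29, 1], [-3.5, -14.5, 29.5, -30, 334, 29, 1], [-3.5, -14.5, 29.5, -30, 334, 29, 1], [-3.5, -14.5, 29.5, -30, 334, 29, 1], [-3.5, -14.5, 29.5, -30, 334, 29, 1], [-3.5, -14.5, 29.5, -30, 334, 29, 1]]}}

```text
time_s: 9.3
ee_pos: [473.6, -325.4, 178.6]
ee_rot: [-179.8, 0.1, -32.8]
force: [-1.0, 0.3, 0.4]
gripper_width: 91.6
gripper_force: 0.0
```

```bash
python3 -c "
from mv import *
print(*cmd()[0],cmd()[1].as_euler('xyz',degrees=True))
plan([([472.6,-327,59],[180,0,-32.7])])"
```

```text
473.1117427384261 -326.5571605125973 179.86968709121464 [-1.79832879e+02  5.89549588e-02 -3.29164834e+01]
[-0.0, 0.0, -0.0, -0.0, 1.0, 121.0] rows>= 3
```

{"fn": "carry_out", "kwargs": {"commands": [[0, 0, 0, 0, 0, 40, 1], [0, 0, 0, 0, 1, 75, 1], [0, 0, 0, 0, 1, 100, 1], [0, 0, 0, 0, 1, 115, 1], [0, 0, 0, 0, 1, 121, 1], [0, 0, 0, 0, 1, 121, 1], [0, 0, 0, 0, 1, 121, -1], [0, 0, 0, 0, 1, 121, -1], [0, 0, 0, 0, 1, 121, -1], [0, 0, 0, 0, 1, 121, -1], [0, 0, 0, 0, 1, 121, -1], [0, 0, 0, 0, 1, 121, -1], [0, 0, 0, 0, 1, 121, -1], [0, 0, 0, 0, 1, 121, -1], [0, 0, 0, 0, 1, 121, -1], [0, 0, 0, 0, 1, 121, -1], [0, 0, 0, 0, 1, 121, -1], [0, 0, 0, 0, 1, 121, -1], [0, 0, 0, 0, 1, 121, -1], [0, 0, 0, 0, 1, 121, -1]], "force": 50}}

```text
time_s: 11.3
ee_pos: [472.7, -327.4, 57.7]
ee_rot: [-179.9, 0.1, -32.9]
force: [-1.6, -1.8, -0.9]
gripper_width: 10.8
gripper_force: 50.0
```

```bash
python3 -c "
from mv import *
print(*cmd()[0],cmd()[1].as_euler('xyz',degrees=True))
plan([([472.6,-327,150],[180,0,-32.7]),([470,-250,225],[180,0,-32.7]),([403,344,225],[180,0,-3.2])])"
```

```text
472.65560022471954 -327.03268689812063 58.86734906147301 [-1.79832879e+02  5.89549588e-02 -3.29164834e+01]
[-0.0, 0.0, -0.0, -0.0, -0.0, -91.0] rows>= 2
[-0.0, 0.0, -0.0, -44.0, -64.0, -166.0] rows>= 4
[-0.0, 0.0, -29.5, -423.0, -526.0, -164.0] rows>= 14
```

{"fn": "carry_out", "kwargs": {"commands": [[0, 0, 0, 0, 0, -15, -1], [0, 0, 0, 0, 0, -50, -1], [0, 0, 0, 0, 0, -91, -1], [0, 0, 0, -44, -64, -166, -1], [0, 0, 0, -44, -64, -166, -1], [0, 0, -29.5, -423, -526, -164, -1], [0, 0, -29.5, -423, -526, -164, -1], [0, 0, -29.5, -423, -526, -164, -1], [0, 0, -29.5, -423, -526, -164, -1], [0, 0, -29.5, -423, -526, -164, -1], [0, 0, -29.5, -423, -526, -164, -1], [0, 0, -29.5, -423, -526, -164, -1], [0, 0, -29.5, -423, -526, -164, -1], [0, 0, -29.5, -423, -526, -164, -1], [0, 0, -29.5, -423, -526, -164, -1], [0, 0, -29.5, -423, -526, -164, -1], [0, 0, -29.5, -423, -526, -164, -1], [0, 0, -29.5, -423, -526, -164, -1], [0, 0, -29.5, -423, -526, -164, -1], [0, 0, -29.5, -423, -526, -164, -1]]}}

```text
time_s: 13.3
ee_pos: [402.8, 342.8, 222.7]
ee_rot: [-179.9, 0.1, -3.4]
force: [0.0, -0.4, -4.7]
gripper_width: 10.9
gripper_force: 50.0
```

```bash
python3 -c "
from mv import *
print(*cmd()[0],cmd()[1].as_euler('xyz',degrees=True),state()['force'],state()['torque'])
plan([([403,344,100],[180,0,-3.2])])"
```

```text
403.28132566472027 343.89398519830087 224.8360530357299 [-1.79825515e+02 -3.09823435e-02 -3.41661655e+00] [ 0.03833801 -0.38540915 -4.70010109] [0.01917741 0.13451245 0.03902221]
[-0.0, -0.0, -0.0, -0.0, 0.0, 125.0] rows>= 3
```

{"fn": "carry_out", "kwargs": {"commands": [[0, 0, 0, 0, 0, 35, -1], [0, 0, 0, 0, 0, 70, -1], [0, 0, 0, 0, 0, 100, -1], [0, 0, 0, 0, 0, 120, -1], [0, 0, 0, 0, 0, 125, -1], [0, 0, 0, 0, 0, 125, -1], [0, 0, 0, 0, 0, 125, -1]]}}

```text
time_s: 14.0
ee_pos: [404.7, 344.2, 100.0]
ee_rot: [-179.7, -0.1, -3.5]
force: [0.4, 0.0, -5.0]
gripper_width: 11.3
gripper_force: 50.0
```

Run:
```python
from mv import *
print(state()['ee_pos'],state()['ee_rot'],state()['force'])
c,s=np.cos(np.radians(-3.2)),np.sin(np.radians(-3.2)); O=np.array([488.7,339.1])
W,Hh,k=400,600,2.5
vv,uu=np.mgrid[0:Hh,0:W]; fx=(250-vv)/k; fy=(200-uu)/k
n='scene'; im=shot(n,'s4.png'); shot('top','t4.png'); im=im[:,:,::-1]; out=[]
for z in(54,32):
    P=np.stack([O[0]+c*fx-s*fy,O[1]+s*fx+c*fy,np.full(fx.shape,float(z))],-1).reshape(-1,3)
    m=proj(n,P).reshape(Hh,W,2).astype(np.float32)
    r=cv2.remap(im,m[...,0],m[...,1],cv2.INTER_CUBIC)
    for f in range(-75,80,25): cv2.line(r,(int(200-f*k),0),(int(200-f*k),12),(0,0,255),1)
    for f in range(-125,101,25): cv2.line(r,(0,int(250-f*k)),(12,int(250-f*k)),(0,0,255),1)
    out.append(r)
cv2.imwrite('pics/rect4.png',np.hstack(out))
```

```text
[404.74214068 344.16386382 100.01865704] [-1.79727218e+02 -1.42521731e-01 -3.47769274e+00] [ 0.36567639  0.00762519 -5.00990995]
```

View pics/rect4.png

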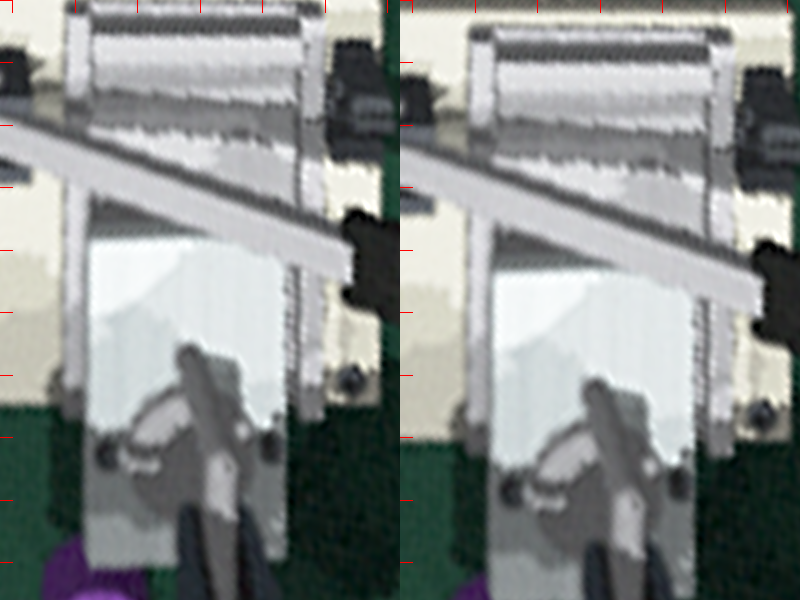

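Rectified at plate height, the plate is 80 mm wide as it should be. It sits about 4 mm to the +y side of the bed centre in the scene view and is turned slightly. I'll check this numerically in both cameras.

Run:
```python
from mv import *
c,s=np.cos(np.radians(-3.2)),np.sin(np.radians(-3.2)); O=np.array([488.7,339.1])
def prof(n,f,z,x):
    y=np.arange(-60,61,1.); P=np.stack([O[0]+c*x-s*y,O[1]+s*x+c*y,0*y+z],-1)
    m=proj(n,P).astype(np.float32); im=cv2.imread('pics/'+f)
    return y,cv2.remap(im,m[None,:,0],m[None,:,1],cv2.INTER_LINEAR)[0].astype(int)
for n,f in(('top','t4.png'),('scene','s4.png')):
    for x in(-5,-25,-40,-60):
        y,p=prof(n,f,56,x); print(n,x,'+60..+30',p[120:89:-1,2].tolist(),'-30..-60',p[30::-1,2].tolist())
```

```text
top -5 +60..+30 [246, 245, 245, 245, 245, 245, 245, 245, 245, 246, 245, 245, 244, 244, 244, 244, 244, 245, 246, 246, 247, 247, 247, 247, 247, 247, 247, 246, 246, 246, 246] -30..-60 [231, 226, 221, 203, 184, 166, 146, 128, 118, 112, 107, 109, 111, 117, 125, 135, 149, 163, 176, 187, 199, 203, 206, 208, 205, 202, 192, 178, 166, 160, 154]
top -25 +60..+30 [234, 236, 235, 235, 236, 236, 236, 237, 238, 238, 238, 238, 237, 237, 237, 237, 237, 236, 235, 233, 231, 230, 228, 225, 224, 224, 224, 224, 223, 223, 224] -30..-60 [233, 228, 216, 203, 184, 159, 138, 125, 113, 109, 110, 111, 117, 122, 132, 146, 161, 172, 183, 193, 198, 203, 202, 200, 196, 183, 171, 157, 141, 125, 133]
top -40 +60..+30 [46, 50, 59, 71, 82, 95, 109, 120, 135, 146, 158, 172, 181, 191, 201, 208, 213, 218, 220, 222, 223, 222, 222, 220, 218, 215, 210, 206, 199, 192, 184] -30..-60 [198, 192, 183, 170, 154, 139, 121, 109, 102, 96, 96, 96, 99, 105, 111, 121, 132, 144, 154, 164, 173, 180, 186, 188, 190, 186, 176, 166, 152, 138, 128]
top -60 +60..+30 [64, 66, 68, 68, 68, 67, 65, 62, 60, 58, 56, 55, 55, 54, 55, 55, 56, 57, 58, 56,
[... 816 characters left out ...]
22, 232, 233, 231, 224, 215, 207, 205, 213, 226]
scene -40 +60..+30 [197, 198, 198, 188, 174, 163, 163, 165, 168, 169, 169, 165, 157, 151, 153, 161, 181, 198, 206, 207, 206, 206, 207, 207, 208, 206, 204, 203, 203, 205, 207] -30..-60 [230, 226, 219, 209, 192, 180, 175, 158, 131, 130, 152, 170, 179, 184, 188, 193, 201, 207, 210, 216, 227, 232, 232, 231, 230, 227, 214, 204, 202, 208, 214]
scene -60 +60..+30 [77, 69, 68, 67, 69, 76, 83, 85, 87, 86, 85, 86, 93, 103, 130, 159, 187, 202, 208, 208, 206, 204, 206, 207, 207, 205, 203, 204, 205, 207, 208] -30..-60 [212, 215, 211, 179, 128, 87, 69, 73, 78, 90, 106, 112, 115, 116, 115, 114, 113, 109, 101, 97, 84, 72, 83, 87, 92, 105, 105, 96, 80, 75, 68]
```

{"fn": "carry_out", "kwargs": {"commands": [[-2, 0, -0.5, 0, 1, 0, -1], [-4, 0, -0.5, 0, 2, 0, -1], [-4, 0, -0.5, 0, 2, 0, -1], [-4, 0, -0.5, 0, 2, 0, -1]]}}

```text
time_s: 14.5
ee_pos: [403.8, 342.6, 99.3]
ee_rot: [176.3, -0.1, -2.9]
force: [0.5, -0.1, -5.5]
gripper_width: 10.9
gripper_force: 50.0
```

```bash
cat > edg.py <<'E'
from mv import *
c,s=np.cos(np.radians(-3.2)),np.sin(np.radians(-3.2)); O=np.array([488.7,339.1])
def prof(n,im,z,x):
    y=np.arange(-60,60.1,.5); P=np.stack([O[0]+c*x-s*y,O[1]+s*x+c*y,0*y+z],-1)
    m=proj(n,P).astype(np.float32)
    return y,cv2.remap(im,m[None,:,0],m[None,:,1],cv2.INTER_LINEAR)[0,:,0].astype(float)
def edges(n,im,z,xs):
    for x in xs:
        y,p=prof(n,im,z,x); g=np.gradient(cv2.GaussianBlur(p[None],(0,0),1.5)[0])
        L=(y>36)&(y<50);R=(y<-28)&(y>-46)
        a=y[L][g[L].argmin()];b=y[R][g[R].argmax()];print(n,'x',x,'left',a,round(g[L].min(),1),'right',b,round(g[R].max(),1),'mid',(a+b)/2)
E
python3 - <<'E'
from edg import *
print(state()['ee_pos'],state()['ee_rot'])
for n in('scene','top'):
    edges(n,cv2.imread('pics/%s4.png'%n[0]),56,(-5,-30,-60))
    im=shot(n,n[0]+'5.png')[:,:,::-1]; edges(n,np.ascontiguousarray(im),56,(-5,-15,-30,-45,-60))
E
```

```text
[403.83282809 342.55421999  99.33233143] [ 1.76268480e+02 -7.35732765e-02 -2.90065515e+00]
scene x -5 left 44.5 -12.4 right -35.0 8.3 mid 4.75
scene x -30 left 44.5 -11.0 right -33.5 12.9 mid 5.5
scene x -60 left 45.5 -14.9 right -34.0 23.0 mid 5.75
scene x -5 left 41.5 -17.4 right -38.0 9.7 mid 1.75
scene x -15 left 41.0 -12.4 right -37.5 15.1 mid 1.75
scene x -30 left 41.5 -13.9 right -37.5 8.8 mid 2.0
scene x -45 left 41.0 -9.1 right -38.0 11.7 mid 1.5
scene x -60 left 41.5 -17.8 right -38.5 21.8 mid 1.5
top x -5 left 47.5 -1.0 right -35.5 9.7 mid 6.0
top x -30 left 45.5 -2.2 right -35.0 12.2 mid 5.25
top x -60 left 46.0 -0.5 right -44.0 0.5 mid 1.0
top x -5 left 41.0 -1.4 right -39.0 11.1 mid 1.0
top x -15 left 38.5 -1.0 right -39.0 11.6 mid -0.25
top x -30 left 40.0 -4.2 right -40.0 10.9 mid 0.0
top x -45 left 49.5 -5.4 right -38.5 2.2 mid 5.5
top x -60 left 45.0 -1.3 right -41.0 0.9 mid 2.0
```

{"fn": "carry_out", "kwargs": {"commands": [[0, 0, 0, 0, 0, 4, -1], [0, 0, 0, 0, 0, 8, -1], [0, 0, 0, 0, 0, 12, -1], [0, 0, 0, 0, 0, 15, -1], [0, 0, 0, 0, 0, 17, -1], [0, 0, 0, 0, 0, 17, -1]]}}

```text
time_s: 15.2
ee_pos: [403.3, 340.7, 81.3]
ee_rot: [176.1, 0.0, -2.9]
force: [0.4, 0.2, -5.1]
gripper_width: 11.0
gripper_force: 50.0
```

Run:
```python
from edg import *
S=state();print(S['force'],S['torque'],S['ee_pos'],S['ee_rot'])
for n in('scene','top'):
    im=shot(n,n[0]+'6.png')[:,:,::-1]; edges(n,np.ascontiguousarray(im),38,(-5,-15,-30,-45,-60))
```

```text
[ 0.40247692  0.24473248 -5.1010803 ] [0.11415044 0.15018241 0.02785643] [403.33589492 340.72159177  81.26812381] [ 1.76134850e+02  2.06006648e-02 -2.92056207e+00]
scene x -5 left 39.5 -14.0 right -36.0 0.3 mid 1.75
scene x -15 left 39.5 -13.9 right -38.0 6.6 mid 0.75
scene x -30 left 38.5 -8.2 right -40.0 16.7 mid -0.75
scene x -45 left 38.5 -10.1 right -39.5 15.3 mid -0.5
scene x -60 left 39.5 -11.8 right -40.0 19.3 mid -0.25
top x -5 left 38.5 -3.8 right -39.5 7.7 mid -0.5
top x -15 left 38.0 -6.3 right -40.0 7.3 mid -1.0
top x -30 left 39.0 -6.3 right -39.5 7.5 mid -0.25
top x -45 left 49.5 -7.5 right -39.5 3.0 mid 5.0
top x -60 left 42.5 -0.9 right -42.5 2.2 mid 0.0
```

{"fn": "carry_out", "kwargs": {"commands": [[0, 0, 0, 8, 0, 0, -1], [0, 0, 0, 16, 0, 0, -1], [0, 0, 0, 24, 0, 0, -1], [0, 0, 0, 32, 0, 0, -1], [0, 0, 0, 40, 0, 0, -1], [0, 0, 0, 46, 0, 0, -1], [0, 0, 0, 50, 0, 0, -1], [0, 0, 0, 50, 0, 0, -1]]}}

```text
time_s: 16.1
ee_pos: [454.1, 338.3, 81.6]
ee_rot: [176.2, -0.0, -2.9]
force: [-0.2, 0.5, -5.1]
gripper_width: 10.9
gripper_force: 50.0
```

{"fn": "carry_out", "kwargs": {"commands": [[0, 0, 0, 1, 0, 1, -1], [0, 0, 0, 2, 0, 2, -1], [0, 0, 0, 4, 0, 2, -1], [0, 0, 0, 6, 0, 2, -1], [0, 0, 0, 6, 0, 2, -1]]}}

```text
time_s: 16.6
ee_pos: [459.8, 338.0, 79.8]
ee_rot: [176.2, -0.0, -2.9]
force: [0.2, 0.5, -4.5]
gripper_width: 11.0
gripper_force: 50.0
```

{"fn": "carry_out", "kwargs": {"commands": [[0, 0, 0, 1, 0, 1, -1], [0, 0, 0, 2, 0, 1, -1], [0, 0, 0, 3, 0, 1, -1], [0, 0, 0, 3, 0, 1, -1]]}}

```text
time_s: 17.0
ee_pos: [462.7, 337.7, 78.8]
ee_rot: [176.2, -0.0, -2.9]
force: [-0.1, -0.7, -5.3]
gripper_width: 11.3
gripper_force: 50.0
```

{"fn": "carry_out", "kwargs": {"commands": [[0, 0, 0, 1, 0, 0, -1], [0, 0, 0, 2, 0, 0, -1], [0, 0, 0, 3, 0, 0, -1], [0, 0, 0, 3, 0, 0, -1]]}}

```text
time_s: 17.4
ee_pos: [464.3, 337.8, 79.0]
ee_rot: [176.2, 0.1, -3.0]
force: [-5.5, 0.7, -1.4]
gripper_width: 10.8
gripper_force: 50.0
```

{"fn": "carry_out", "kwargs": {"commands": [[0, 0, 0, 0, 0, 1, -1], [0, 0, 0, 1, 0, 1, -1], [0, 0, 0, 1, 0, 2, -1], [0, 0, 0, 1, 0, 2, -1]]}}

```text
time_s: 17.8
ee_pos: [463.7, 337.9, 78.2]
ee_rot: [176.2, 0.3, -3.0]
force: [-10.8, 1.8, 7.2]
gripper_width: 11.1
gripper_force: 50.0
```

{"fn": "carry_out", "kwargs": {"commands": [[0, 0, 0, 0, 0, 0, -0.3], [0, 0, 0, 0, 0, 0, -0.3], [0, 0, 0, 0, 0, 0, -0.3], [0, 0, 0, 0, 0, 0, -0.3], [0, 0, 0, 0, 0, 0, -0.3], [0, 0, 0, 0, 0, 0, -0.3]]}}

```text
time_s: 18.4
ee_pos: [466.6, 337.3, 76.7]
ee_rot: [176.2, -0.0, -2.9]
force: [-0.0, 0.4, -0.2]
gripper_width: 31.8
gripper_force: 0.0
```

Run:
```python
from edg import *
print(state()['gripper_width'],state()['force'],state()['ee_pos'])
W,Hh,k=400,600,2.5
vv,uu=np.mgrid[0:Hh,0:W]; fx=(250-vv)/k; fy=(200-uu)/k; out=[]
P=np.stack([O[0]+c*fx-s*fy,O[1]+s*fx+c*fy,np.full(fx.shape,34.)],-1).reshape(-1,3)
for n in('scene','top'):
    im=np.ascontiguousarray(shot(n,n[0]+'7.png')[:,:,::-1]); edges(n,im,34,(-45,-25,-10,0,10,20))
    m=proj(n,P).reshape(Hh,W,2).astype(np.float32); r=cv2.remap(im,m[...,0],m[...,1],cv2.INTER_CUBIC)
    for f in range(-75,80,25): cv2.line(r,(int(200-f*k),0),(int(200-f*k),12),(0,0,255),1)
    for f in range(-125,101,25): cv2.line(r,(0,int(250-f*k)),(12,int(250-f*k)),(0,0,255),1)
    out.append(r)
cv2.imwrite('pics/rect7.png',np.hstack(out))
```

```text
31.842263906544925 [-0.00919969  0.38398332 -0.24201857] [466.63017035 337.30966343  76.67437861]
scene x -45 left 38.5 -0.7 right -41.0 4.0 mid -1.25
scene x -25 left 40.0 -3.5 right -31.0 9.6 mid 4.5
scene x -10 left 39.0 -4.4 right -33.5 0.9 mid 2.75
scene x 0 left 39.5 -11.7 right -35.0 4.4 mid 2.25
scene x 10 left 39.0 -10.8 right -40.0 17.9 mid -0.5
scene x 20 left 39.5 -1.4 right -39.5 16.1 mid 0.0
top x -45 left 45.0 -0.8 right -38.5 1.2 mid 3.25
top x -25 left 41.5 -0.7 right -45.0 1.3 mid -1.75
top x -10 left 49.5 -0.2 right -44.0 1.2 mid 2.75
top x 0 left 36.5 -0.6 right -43.5 1.0 mid -3.5
top x 10 left 40.5 -2.1 right -43.0 3.5 mid -1.25
top x 20 left 49.0 -5.9 right -38.0 2.6 mid 5.5
```

View pics/rect7.png

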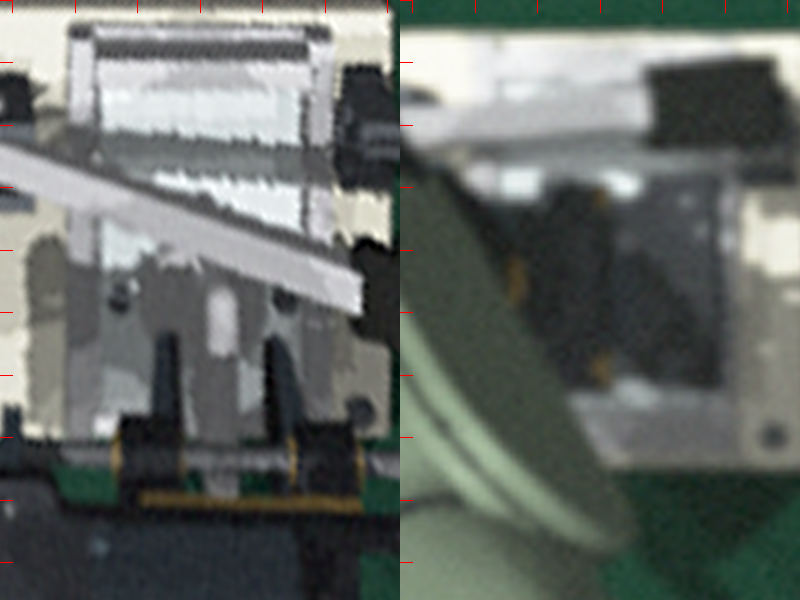

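Run:
```python
from mv import *
S=state(); R=Ro.from_euler('xyz',S['ee_rot'],degrees=True)
json.dump({'p':(S['ee_pos']+[0,0,1]).tolist(),'R':R.as_matrix().tolist()},open('cmd.json','w'))
plan([([463,338,120],[176.2,0,-2.9]),([450,338,205],[180,0,-3.2])])
plan([([530,270.5,200],[180,0,-3.2])])
```

```text
[0.0, -0.0, -0.0, -4.0, 2.0, -42.0] rows>= 1
[4.0, -0.0, 0.5, -16.0, 9.0, -127.0] rows>= 3
[-0.0, -0.0, -0.0, 83.0, 62.0, 5.0] rows>= 3
```

{"fn": "carry_out", "kwargs": {"commands": [[0, 0, 0, 0, 0, 0, 0.8], [0, 0, 0, 0, 0, 0, 0.8], [0, 0, 0, 0, 0, 0, 0.8], [0, 0, 0, 0, 0, 0, 0.8], [0, 0, 0, 0, 0, 0, 0.8], [0, 0, 0, -2, 1, -20, 0.8], [0, 0, 0, -4, 2, -42, 0.8], [2, 0, 0.5, -10, 5, -85, 0.8], [4, 0, 0.5, -16, 9, -127, 0.8], [4, 0, 0.5, -16, 9, -127, -1], [4, 0, 0.5, -16, 9, -127, -1], [4, 0, 0.5, -16, 9, -127, -1]], "force": 30}}

```text
time_s: 19.7
ee_pos: [449.8, 337.3, 202.9]
ee_rot: [-179.9, 0.1, -3.4]
force: [0.4, -1.3, -0.4]
gripper_width: 61.2
gripper_force: 0.0
```

Run:
```python
from edg import *
print(state()['ee_pos'],state()['ee_rot'])
for n in('scene','top'):
    im=np.ascontiguousarray(shot(n,n[0]+'8.png')[:,:,::-1]); edges(n,im,34,(-55,-45,10,20))
    # low end / back stop along x, and rear edge of the plate
    x=np.arange(-80,90,1.)
    for y in(0,25) :
        P=np.stack([O[0]+c*x-s*y,O[1]+s*x+c*y,0*x+34],-1); m=proj(n,P).astype(np.float32)
        p=cv2.remap(im,m[None,:,0],m[None,:,1],cv2.INTER_LINEAR)[0,:,0]; print(n,y,'x-80..-50',p[:30:2].tolist(),'50..90',p[130::2].tolist())
```

```text
[449.79163006 337.27083877 202.86945968] [-1.79921652e+02  6.72010606e-02 -3.41785453e+00]
scene x -55 left 39.0 -5.6 right -39.5 7.4 mid -0.25
scene x -45 left 36.5 -0.8 right -40.0 8.9 mid -1.75
scene x 10 left 39.0 -11.7 right -40.0 21.5 mid -0.5
scene x 20 left 38.0 -0.4 right -39.5 16.9 mid -0.75
scene 0 x-80..-50 [70, 77, 80, 90, 92, 90, 84, 84, 83, 86, 85, 85, 87, 85, 84] 50..90 [227, 231, 235, 236, 236, 240, 245, 233, 222, 220, 224, 225, 206, 156, 93, 88, 99, 142, 181, 189]
scene 25 x-80..-50 [29, 34, 59, 94, 121, 133, 129, 126, 129, 143, 151, 150, 150, 148, 149] 50..90 [221, 225, 228, 232, 232, 237, 243, 235, 226, 223, 224, 228, 213, 161, 98, 89, 98, 141, 187, 201]
top x -55 left 44.0 -0.6 right -39.0 3.2 mid 2.5
top x -45 left 48.0 -5.8 right -38.5 4.1 mid 4.75
top x 10 left 48.5 -1.8 right -40.5 7.7 mid 4.0
top x 20 left 36.5 -2.1 right -40.0 8.4 mid -1.75
top 0 x-80..-50 [156, 152, 145, 127, 100, 69, 58, 53, 53, 56, 56, 57, 57, 57, 60] 50..90 [172, 184, 189, 190, 188, 192, 196, 204, 219, 234, 241, 244, 244, 241, 238, 237, 236, 221, 180, 126]
top 25 x-80..-50 [70, 80, 86, 79, 70, 61, 57, 54, 53, 54, 54, 55, 50, 51, 56] 50..90 [188, 191, 193, 196, 202, 213, 224, 231, 233, 230, 235, 240, 243, 242, 241, 241, 237, 226, 173, 117]
```

The holder's low end meets the back stop at x ≈ 65 with no gap, and it lies centred between the rails. Next I'll move over the paddle with the fingers shut.

{"fn": "carry_out", "kwargs": {"commands": [[0, 0, 0, 0, 0, 0, -1], [0, 0, 0, 40, 30, 2, -1], [0, 0, 0, 83, 62, 5, -1], [0, 0, 0, 83, 62, 5, -1], [0, 0, 0, 83, 62, 5, -1], [0, 0, 0, 83, 62, 5, -1], [0, 0, 0, 83, 62, 5, -1], [0, 0, 0, 83, 62, 5, -1], [0, 0, 0, 83, 62, 5, -1], [0, 0, 0, 83, 62, 5, -1], [0, 0, 0, 83, 62, 5, -1], [0, 0, 0, 83, 62, 5, -1]]}}

```text
time_s: 21.0
ee_pos: [529.5, 271.0, 199.0]
ee_rot: [-179.8, -0.0, -3.4]
force: [-0.3, -1.1, -0.3]
gripper_width: 0.6
gripper_force: 0.0
```

Run:
```python
from mv import *
S=state();print(S['ee_pos'],S['ee_rot'],S['gripper_width'])
R=Ro.from_euler('xyz',S['ee_rot'],degrees=True)
json.dump({'p':S['ee_pos'].tolist(),'R':R.as_matrix().tolist()},open('cmd.json','w'))
e=[180,0,-3.2]
a=[]
for y,z in((-66.5,165),(-81,136),(-92,108),(-99,80),(-102,54),(-102,46)): a.append(([489.5+.998*45+.0558*y,336.5+.998*y,z],e))
plan(a)
```

```text
[529.49104282 270.95609269 198.98574416] [-1.79825730e+02 -3.90726254e-02 -3.41041349e+00] 0.5557653683616404
[-0.0, -0.0, -0.0, 1.0, 1.0, 34.0] rows>= 1
[-0.0, -0.0, -0.0, 1.0, 15.0, 63.0] rows>= 2
[-0.0, -0.0, -0.0, 1.0, 27.0, 91.0] rows>= 2
[-0.0, -0.0, -0.0, 1.0, 34.0, 119.0] rows>= 3
[-0.0, -0.0, -0.0, 1.0, 37.0, 145.0] rows>= 3
[-0.0, -0.0, -0.0, 1.0, 37.0, 153.0] rows>= 4
```

First stage, down to partway, to check the contact force.

{"fn": "carry_out", "kwargs": {"commands": [[0, 0, 0, 1, 1, 17, -1], [0, 0, 0, 1, 1, 34, -1], [0, 0, 0, 1, 8, 48, -1], [0, 0, 0, 1, 15, 63, -1], [0, 0, 0, 1, 21, 77, -1], [0, 0, 0, 1, 27, 91, -1], [0, 0, 0, 1, 27, 91, -1]]}}

```text
time_s: 21.7
ee_pos: [528.9, 243.6, 107.2]
ee_rot: [-179.9, 0.0, -3.5]
force: [-0.7, -0.6, 5.9]
gripper_width: 0.1
gripper_force: 2.3
```

{"fn": "carry_out", "kwargs": {"commands": [[0, 0, 0, 0, 4, 14, -1], [0, 0, 0, 0, 7, 28, -1], [0, 0, 0, 0, 9, 41, -1], [0, 0, 0, 0, 10, 52, -1], [0, 0, 0, 0, 10, 59, -1], [0, 0, 0, 0, 10, 62, -1], [0, 0, 0, 0, 10, 63, -1], [0, 0, 0, 0, 10, 63, -1]]}}

```text
time_s: 22.5
ee_pos: [529.7, 234.2, 46.6]
ee_rot: [-179.8, -0.2, -3.4]
force: [-0.7, -2.8, 6.7]
gripper_width: 0.8
gripper_force: 3.3
```

{"fn": "carry_out", "kwargs": {"commands": [[0, 0, 0, 0, 0, 1, -1], [0, 0, 0, 0, 0, 2, -1], [0, 0, 0, 0, 0, 2, -1]]}}

```text
time_s: 22.8
ee_pos: [529.7, 234.2, 46.1]
ee_rot: [-179.8, -0.2, -3.4]
force: [-1.4, -4.4, 15.4]
gripper_width: 0.3
gripper_force: 7.8
```

The bar is on its end stop: the force rises while the position holds. Now I'll lift off.

{"fn": "carry_out", "kwargs": {"commands": [[0, 0, 0, 0, 0, -4, -1], [0, 0, 0, 0, 0, -10, -1], [0, 0, 0, 0, 0, -30, -1], [0, 0, 0, 0, 0, -70, -1], [0, 0, 0, 0, 0, -110, -1], [0, 0, 0, -30, 0, -150, -1], [0, 0, 0, -80, 0, -160, -1], [0, 0, 0, -130, 40, -160, -1], [0, 0, 0, -150, 80, -160, -1], [0, 0, 0, -150, 120, -160, -1], [0, 0, 0, -150, 120, -160, -1], [0, 0, 0, -150, 120, -160, -1], [0, 0, 0, -150, 120, -160, -1]]}}

```text
time_s: 24.1
ee_pos: [372.1, 123.8, 202.7]
ee_rot: [-179.8, -0.1, -3.4]
force: [-0.8, -0.9, -0.3]
gripper_width: 0.5
gripper_force: 0.0
```

Run:
```python
from mv import *
S=state();print(S['force'],S['ee_pos'])
im=shot('scene','s9.png'); t=shot('top','t9.png')
o=np.zeros((600,800,3),np.uint8)
o[:300,:400]=cv2.resize(im[250:349,352:484],(400,300),interpolation=2); o[:300,400:]=cv2.resize(t[185:260,100:200],(400,300),interpolation=2)
o[300:,:400]=cv2.resize(im[100:400,100:500],(400,300)); o[300:,400:]=cv2.resize(t[100:385,100:480],(400,300))
cv2.imwrite('pics/c9.png',o[:,:,::-1])
```

```text
[-0.77316797 -0.93150126 -0.31089529] [372.14177098 123.80886767 202.74149082]
```

View pics/c9.png

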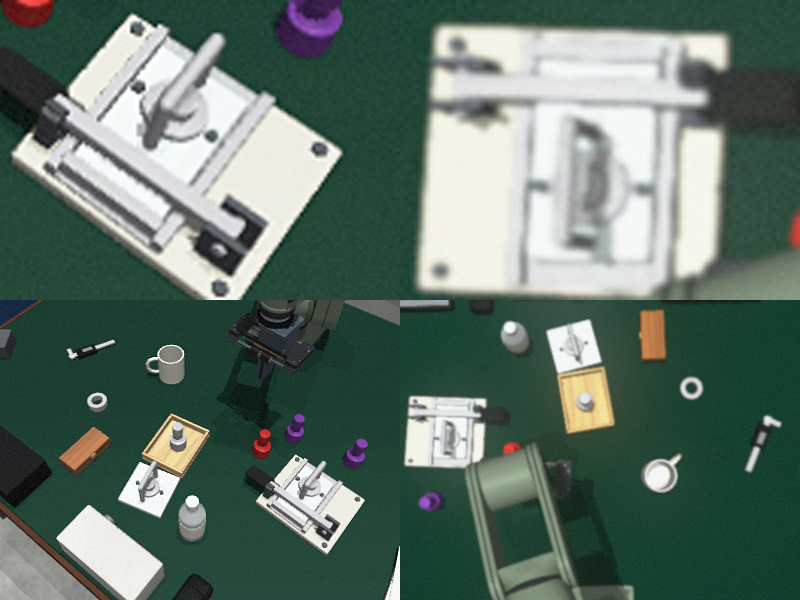

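The bar is level and held by the catch, the holder is home, the gauge stands in the tray, and the bystanders are in place. I'm handing in.

```bash
python3 -c "
from workcell import workorder
print(workorder.job_done())"
```

```text
the job is handed in; nothing more can be done
None
```

Handed in at about 24 s of the 72 s allowed: in the last pictures the gauge stands upright in the tray, the narrow holder is home in the bed with the bar held level by its catch, and the bystanders look unmoved; no verdict was returned.

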